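# Roll the dispenser drum out onto its feet

### The job

The small metal dispenser drum has been left tipped over on its round side under the wire shelf, its filler neck pointing to the back. Reach in under the shelf, press on the drum from above and roll it towards you along the rubber mat, without lifting it, denting it or shoving the shelf, until it stands on its two rubber feet on the mat with the neck straight up and out in front of the shelf. Let go of it, and leave the jar, tin, cup, bowl, spoon, bottle and rolling pin where they are.

Things in the scene. Friction and masses are not known exactly. Their poses are not given: they have to be found in the camera images.
- drum: Bare metal drum: cylinder 100 mm in diameter, 150 mm long, 0.5 to 0.85 kg, with two rubber foot strips and, on the far side from them, a filler neck. Origin: middle of its axis; y along the axis, z out through the neck. A tap 18 mm thick stands out 28 mm from the +y end. It starts on its plain round side, neck tipped 100 degrees to the back, feet to the robot, y about along the shelf's.
- drum_neck (a point): Middle of the top of the drum's filler neck, 64 mm from the drum's axis. The neck is 36 mm in diameter and stands 14 mm out of the drum at mid-length.
- drum_feet (a point): Midway between the drum's two foot strips, 50 mm from the axis, on the far side from the neck. Each strip is a 10 mm round black rubber bar, 130 mm long, along the drum, 19 degrees to either side of this point and 4 mm proud of the cylinder. Press with 10 to 16 N to roll the drum and carry it over a strip without slipping; over 50 N dents it.
- overshelf: Fixed wire shelf on four posts, 680 mm wide (y), 240 mm deep (x), wires 235 to 250 mm above the bench. Origin: on the bench below the middle of its front edge; x points to the back, away from the robot, y along the front edge, z up. Posts 22 mm thick at y = -335 and 335 mm. The drum's axis starts 25 to 45 mm behind the front edge.
- mat: Fixed rubber mat, 280 (x) by 360 (y) by 3 mm, under and before the shelf. Origin: centre of its underside, x to the back. The drum rolls stiffly on it and stays where left. Rolled to the front it moves about 90 mm in all: 60 degrees on the round, then it resists, climbing 4 mm over the first strip, then drops on both feet, axis 51 mm above the mat. Rolled over the second strip it has gone too far.
- jar: Glass storage jar, 80 mm in diameter, 110 mm high, standing under the shelf at the left. Leave it. Origin: centre of its underside.
- tin: Steel tin, 74 mm in diameter, 110 mm high, standing under the shelf at the right. Leave it. Origin: centre of its underside.
- cup: White cup, 72 mm in diameter, 55 mm high, standing behind the drum at the left at the left at the left at the left. Leave it. Origin: centre of its underside.
- bowl: Steel bowl, 130 mm in diameter, 60 mm high, in front at the left. Leave it. Origin: centre of its underside.
- spoon: Kitchen spoon, steel with a wooden handle, 200 mm long, lying in front at the right. Leave it. Origin: its underside, at mid-length.
- oil: Green bottle, 64 mm in diameter, 200 mm high, in front at the right. Leave it. Origin: centre of its underside.
- pin: Plain wooden rolling pin with round ends, 44 mm thick, 200 mm long, lying behind the drum under the shelf. Leave it. Origin: underside, at mid-length.
Not all that is in view belongs to the job. Of the things like the drum, leave any that is turquoise; of the rest the larger one is meant.

How it is judged:
By the outcome, as a careful person would: the job done as asked, in the order asked, and still so for the second after the job is handed in, with the robot touching nothing.
It also fails if it takes over 67 s, if anything falls off the work surface, if the arm or the gripper's body presses on something with over 40 N, if the wrist force passes 120 N, or if a joint passes its speed limit or range.

### The arm

A 7-joint arm with a two-finger parallel gripper is mounted at the origin on the work surface. World frame = base frame: x ahead of the robot, y to its left, z up, the work surface at z = 0. Lengths are in mm, angles in rad, forces in N, time in s.
With the tool pointing down it reaches from about 400 to 875 mm from the base axis. Payload 19.3 kg.
Tool frame: the origin (TCP) lies at the very end of the fingers, on their centre line; the grasp point (between the pads) lies 19 mm behind it (grip_point_offset is the z of the grasp point in the tool frame, in mm); z points along the fingers, y is the line along which they close (so a half turn about z gives the same grasp; the last joint's range is limited). The gripper opens to 85 mm and grips with 20 to 120 N. Pads are 22 mm wide; open, the fingers measure 114 mm over their backs; the gripper's body (76 mm by 85 mm) begins 54 mm behind the grasp point. The pads swing forward as they close: fully open they stand 13 mm farther back than shut.
Start: joints at [1.201, 0.521, -0.036, 1.599, 0.021, 1.021, -0.113], TCP at [184.553, -597.122, 231.291] pointing down, gripper open.
Joint ranges: [-2.91, 2.91], [-0.3, 2.13], [-1.5, 1.42], [0.17, 2.43], [-1.26, 4.41], [0.16, 1.93], [-2.52, 2.52]. Speed limits (rad/s): [1.89, 1.89, 2.39, 2.39, 3.01, 3.01, 3.01].

### API

Orientations are given as a 3x3 rotation matrix whose columns are the frame's x, y, z axes.
In Python, from workcell import movep, movel, goto_joints, open_gripper, clamp, wait, inverse_kinematics, read_state, camera, PlanningError, finish_job, grip_point_offset gives the robot as it stands. Calls block until the motion is done:
- movep(position, orientation): joint-space move of the TCP to a pose.
- movel(position, frame=None, max_speed=150, guard=None): straight line of the TCP; frame=None keeps the orientation; max_speed is the mean speed in mm/s. With guard (N) it stops when the force on the tool has changed by that much, and returns True; else False.
- goto_joints(angles): joint-space move.
- open_gripper() and clamp(): open the fingers fully, or close them until they stop; the grip force is fixed at half the most.
- wait(seconds).
- inverse_kinematics(position, orientation): joint angles nearest the present ones, or None.
- read_state(): the state.
- camera(name): name is "side" or "top"; returns a dict with "image" (384x512x3 uint8, blue, green, red), "range_z" (384x512 float32, mm along the optical axis (not along the pixel's ray), 0 where there is no reading), "fx", "fy", "cx", "cy" (pixels), "dist_coeffs" ([k1, k2, p1, p2, k3] as OpenCV has them; the pictures are not rectified), "cam_to_world" (4x4, takes a point from camera to world coordinates). Camera axes: x right, y up, looking along -z (the intrinsics and any distortion apply to the point x, -y, -z); pixel columns grow to the right and rows downward; lengths in mm; the calibration is good to about 2 mm. A picture is of the moment at which its call begins.
A pose or a line that the arm cannot do raises PlanningError and nothing moves.
- finish_job(): hands the job in; it is judged then, once.
The state is a dict: "time": time; "qpos": joint angles; "qvel": joint speeds; "joint_efforts": joint torques, N m; "eef_pos": TCP position; "tool_rot": TCP orientation; "ft_force": force on the tool from outside, world axes, zero at the start; "torque": the same for the moment, N m; "finger_gap": finger opening in mm; "gripper_force": force on a finger pad.
Only numpy, scipy, OpenCV 4.12 (cv2) and the standard library are available. Lean on these libraries where they do the work, as an engineer would, in place of code of your own. Each camera call takes 0.05 s, during which the arm holds its last target. There are 200 camera calls.

## Working session

There is one attempt and no reset: what is moved stays moved. The work goes in short steps, each a Python script; the robot and the scene stay as the last script left them, time stands still between calls to the robot, and variables do not carry over. Pictures are saved under pics/ and viewed, at most 10 in all, crops included, and the job is handed in when it is done.

```bash
mkdir -p pics; ls; cat > h.py <<'E'
import numpy as np, cv2
from workcell import *
def snap(name,tag):
    c=camera(name); cv2.imwrite(f'pics/{tag}.png',c['image']); np.savez(f'{tag}.npz',**{k:np.asarray(v) for k,v in c.items()}); return c
def pts(c,uv):
    K=np.array([[c['fx'],0,c['cx']],[0,c['fy'],c['cy']],[0,0,1]],float)
    n=cv2.undistortPoints(np.array(uv,float).reshape(-1,1,2),K,np.array(c['dist_coeffs'],float)).reshape(-1,2)
    return n
def world(c,uv,z=None):
    n=pts(c,uv); T=np.array(c['cam_to_world']); out=[]
    for (u,v),p in zip(n,uv):
        d=np.array([u,-v,-1.0])
        if z is None:
            r=float(np.array(c['range_z'])[int(round(p[1])),int(round(p[0]))]); out.append(T[:3,:3]@(d*r)+T[:3,3])
        else:
            w=T[:3,:3]@d; out.append(T[:3,3]+w*(z-T[2,3])/w[2])
    return np.array(out)
E
python3 - <<'E'
from h import *
a=snap('side','s0');b=snap('top','t0')
for c in(a,b): print(np.array(c['cam_to_world']).round(2),c['fx'],c['dist_coeffs'])
for t in('s0','t0'): cv2.imwrite(f'pics/{t}b.png',cv2.resize(cv2.imread(f'pics/{t}.png'),(800,600),interpolation=cv2.INTER_CUBIC))
s=read_state();print(s['time'],s['eef_pos'],s['tool_rot'],s['ft_force'])
E
```

```text
pics
[[-9.2000e-01  2.6000e-01 -2.8000e-01  1.8090e+02]
 [-3.8000e-01 -5.9000e-01  7.1000e-01  7.5604e+02]
 [ 2.0000e-02  7.7000e-01  6.4000e-01  7.3534e+02]
 [ 0.0000e+00  0.0000e+00  0.0000e+00  1.0000e+00]] 368.227079370397 [-0.10360777  0.          0.          0.          0.        ]
[[-0.00000e+00  9.90000e-01 -1.70000e-01  2.95990e+02]
 [-1.00000e+00  0.00000e+00  0.00000e+00  6.39000e+00]
 [ 0.00000e+00  1.70000e-01  9.90000e-01  1.15913e+03]
 [ 0.00000e+00  0.00000e+00  0.00000e+00  1.00000e+00]] 363.3782498144713 [0.03149277 0.         0.         0.         0.        ]
0.1 [ 184.45603424 -596.84661707  230.80967152] [[ 9.55396427e-01  2.95326148e-01 -3.65878824e-04]
 [ 2.95326364e-01 -9.55395988e-01  9.19046941e-04]
 [-7.81405670e-05 -9.86107827e-04 -9.99999511e-01]] [ 0.67565362  0.20407993 -0.0092189 ]
```

View pics/s0b.png

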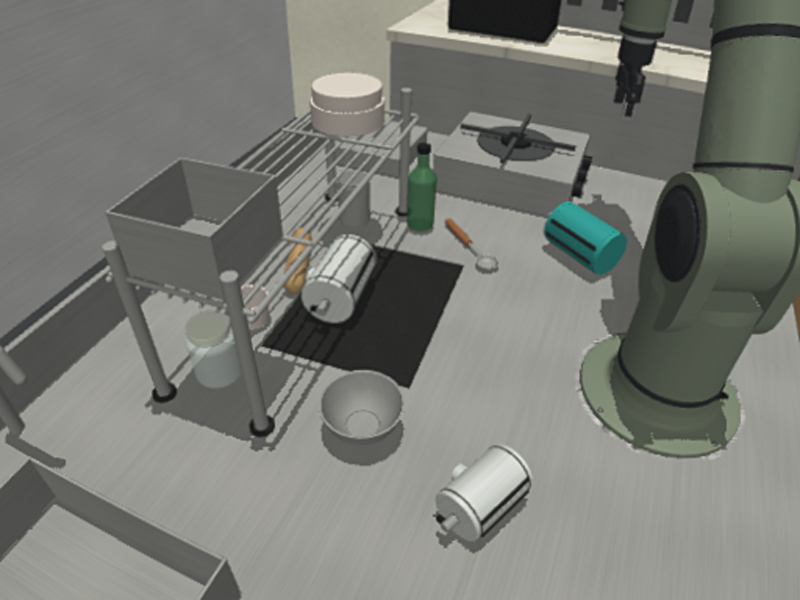

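View pics/t0b.png

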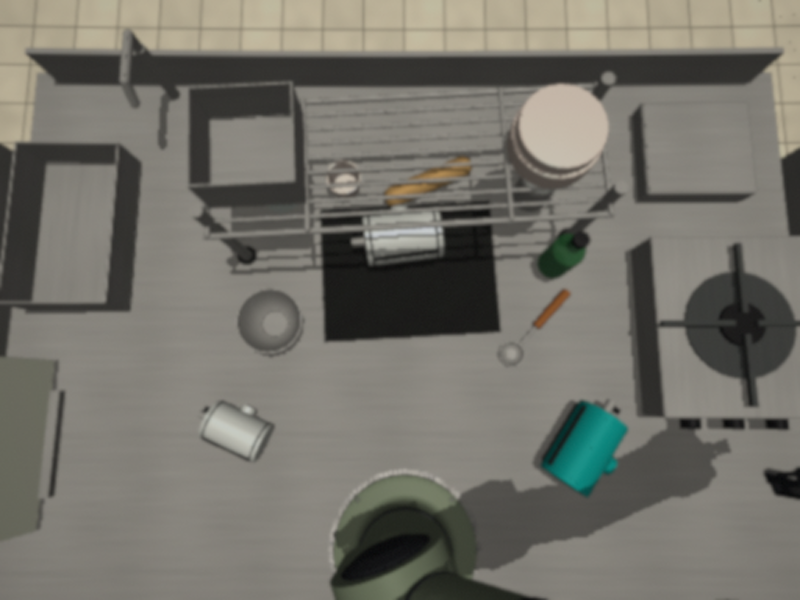

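Candidates: the bare metal drum under the shelf at top (403,237) and side (340,280); the smaller bare metal drum at top (237,430) and side (485,492); the turquoise one at top (585,447) and side (585,240). I choose the one under the shelf because it is the larger bare metal one, and I'll check it in a crop.

```bash
python3 - <<'E'
import cv2,numpy as np
a=cv2.imread('pics/s0.png')[140:265,150:310]; b=cv2.imread('pics/t0.png')[110:235,190:350]
cv2.imwrite('pics/c0.png',np.vstack([cv2.resize(x,(384,300),interpolation=cv2.INTER_CUBIC) for x in(a,b)]))
cv2.imwrite('pics/c0.png',np.hstack([cv2.resize(x,(400,312),interpolation=cv2.INTER_CUBIC) for x in(a,b)]))
from h import *
S=np.load('s0.npz');T=np.load('t0.npz')
f=.64
g=lambda c,l,z=None:print(world(c,[(x*f,y*f) for x,y in l],z).round(0).tolist())
print('mat');g(T,[(325,340),(498,331),(491,205)],3);g(S,[(409,384),(462,265),(263,345)],3)
print('feet front posts');g(T,[(246,257)],0);g(S,[(262,428),(405,212),(164,395)],0)
print('post tops T,S');g(T,[(205,222),(620,190)]);g(S,[(230,278),(406,92)])
print('shelf front wire (top) z=250');g(T,[(205,236),(613,214)],250);g(T,[(205,236),(613,214)])
print('drum');g(T,[(405,240),(375,240),(435,236),(405,255)]);g(S,[(340,275)])
# drum cloud
for n,c in(('S',S),('T',T)):
    v,u=np.mgrid[0:384,0:512];uv=np.c_[u.ravel(),v.ravel()]
    P=world(c,uv); r=c['range_z'].ravel(); P=P[r>0]
    np.save(n+'cloud.npy',P)
    print(n,len(P))
    m=(P[:,2]>240)&(P[:,2]<265)&(abs(P[:,1])<250)&(P[:,0]>500)&(P[:,0]<900)
    print('wires x range',np.percentile(P[m],[0,1,50,99,100],axis=0).round(0).tolist())
    m=(P[:,2]>30)&(P[:,2]<112)&(P[:,1]<120)&(P[:,1]>-120)&(P[:,0]>540)&(P[:,0]<780)
    print('drum',m.sum(),np.percentile(P[m],[0,2,50,98,100],axis=0).round(0).tolist())
E
```

```text
mat
[[399.0, 161.0, 3.0], [417.0, -192.0, 3.0], [685.0, -184.0, 3.0]]
[[397.0, 158.0, 3.0], [416.0, -192.0, 3.0], [669.0, 178.0, 3.0]]
feet front posts
[[573.0, 330.0, 0.0]]
[[574.0, 332.0, 0.0], [607.0, -340.0, 0.0], [758.0, 343.0, 0.0]]
post tops T,S
[[566.0, 322.0, 271.0], [608.0, -338.0, 302.0]]
[[572.0, 330.0, 298.0], [610.0, -334.0, 296.0]]
shelf front wire (top) z=250
[[548.0, 329.0, 250.0], [586.0, -345.0, 250.0]]
[[550.0, 331.0, 243.0], [587.0, -346.0, 247.0]]
drum
[[583.0, -2.0, 100.0], [582.0, 56.0, 102.0], [591.0, -59.0, 99.0], [559.0, -2.0, 77.0]]
[[577.0, 47.0, 97.0]]
S 195861
wires x range [[549.0, -249.0, 240.0], [553.0, -238.0, 240.0], [647.0, -2.0, 244.0], [809.0, 246.0, 265.0], [814.0, 250.0, 265.0]]
drum 2061 [[543.0, -120.0, 30.0], [548.0, -81.0, 33.0], [593.0, 36.0, 81.0], [753.0, 104.0, 104.0], [776.0, 116.0, 106.0]]
T 195843
wires x range [[550.0, -250.0, 240.0], [556.0, -235.0, 240.0], [680.0, 40.0, 245.0], [811.0, 247.0, 262.0], [819.0, 250.0, 265.0]]
drum 2019 [[543.0, -118.0, 30.0], [548.0, -106.0, 34.0], [598.0, -1.0, 85.0], [755.0, 104.0, 105.0], [779.0, 119.0, 109.0]]
```

View pics/c0.png

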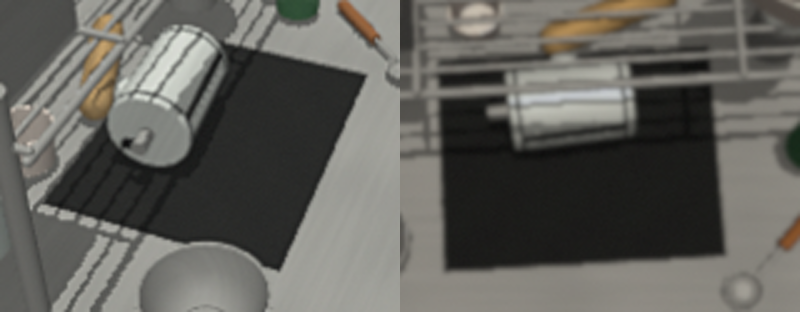

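The crop confirms it: a bare metal drum on the mat, with its tap at the left (+y) and its neck at the back. The open fingers can straddle the neck with the tool tilted under the shelf. Next I'll fit the drum's axis and check IK.

```bash
cat >> h.py <<'E'
def fit_drum(P,x0,R=50.,zlo=60,zhi=107):
    from scipy.optimize import least_squares
    m=(P[:,2]>zlo)&(P[:,2]<zhi)&(P[:,1]<68)&(P[:,1]>-75)&(abs(P[:,0]-x0[0])<60)
    Q=P[m]
    def res(p):
        d=np.array([-np.sin(p[1]),np.cos(p[1])]); n=np.array([np.cos(p[1]),np.sin(p[1])])
        return np.hypot((Q[:,:2]-[p[0],0])@n,Q[:,2]-p[2])-R
    s=least_squares(res,x0,loss='soft_l1',f_scale=1.5)
    return s.x,np.median(abs(s.fun)),len(Q),Q
def cloud(c):
    v,u=np.mgrid[0:384,0:512];P=world(c,np.c_[u.ravel(),v.ravel()]);return P[np.array(c['range_z']).ravel()>0]
def rot(el,yaw):
    e=np.radians(el);u=np.array([np.cos(yaw),np.sin(yaw),0])
    z=np.cos(e)*u+[0,0,-np.sin(e)];y=np.array([np.sin(yaw),-np.cos(yaw),0])
    return np.c_[np.cross(y,z),y,z]
E
python3 - <<'E'
from h import *
for n in 'ST':
    P=np.load(n+'cloud.npy'); r=fit_drum(P,[595,.05,53.]);print(n,r[0].round(3),r[1].round(2),r[2],np.percentile(r[3][:,1],[0,2,98,100]))
    Q=P[(P[:,2]>70)&(P[:,2]<100)&(abs(P[:,0]-592)<20)&(abs(P[:,1])<140)]
    print('y ends',np.percentile(Q[:,1],[0,3,10,90,97,100]).round(0))
for el in(35,40,45,50,55):
    R=rot(el,.05)
    print(el,[None if (q:=inverse_kinematics(p,R)) is None else np.round(q,2).tolist() for p in([400,0,200],[450,0,200],[550,0,120],[640,0,100])])
E
```

```text
S [6.0364e+02 1.3200e-01 5.3528e+01] 0.79 974 [-74.97083194 -68.21641393  66.00989944  67.97807888]
y ends [-74. -69. -56.  78.  80.  82.]
T [6.02949e+02 1.33000e-01 5.36550e+01] 1.18 1186 [-74.83181568 -70.03610745  65.05984718  67.97627026]
y ends [-75. -71. -67.  41.  66.  74.]
35 [None, None, None, [0.55, 0.91, -0.87, 2.34, 2.71, 1.01, 2.36]]
40 [None, None, None, [0.55, 0.85, -0.86, 2.31, 2.58, 0.87, 2.41]]
45 [None, None, None, [0.39, 0.72, -0.66, 2.27, 2.56, 0.66, 2.3]]
50 [None, None, None, [0.24, 0.64, -0.45, 2.22, 2.55, 0.46, 2.22]]
55 [None, None, [0.23, 0.49, -0.45, 2.37, 2.46, 0.39, 2.24], [0.08, 0.6, -0.24, 2.17, 2.54, 0.27, 2.18]]
```

```bash
python3 - <<'E'
from h import *
import time
t=time.time()
F=np.diag([-1,-1,1.])
for fl in(0,1):
  for z in (110,150,230):
    for x in (460,500,540,580,620,640):
      o=[]
      for el in(35,40,45,50,55,60,65,70,80):
        R=rot(el,.13)
        if fl:R=R@F
        q=inverse_kinematics([x,0,z],R)
        o.append('-' if q is None else f'{el}:'+','.join(f'{v:.1f}' for v in q))
      print(fl,z,x,' '.join(o))
print(time.time()-t)
E
```

```text
0 110 460 - - - - - - - - 80:0.1,0.4,-0.3,2.3,0.4,0.3,-1.9
0 110 500 - - - - - 60:0.3,0.5,-0.4,2.4,2.5,0.3,2.3 65:-0.4,0.5,0.4,2.4,4.1,0.2,0.6 - 80:0.1,0.5,-0.2,2.2,0.3,0.4,-1.8
0 110 540 - - - - 55:0.4,0.6,-0.7,2.4,2.4,0.4,2.4 60:0.3,0.5,-0.4,2.3,2.3,0.3,2.5 - 70:0.1,0.5,-0.3,2.2,0.7,0.2,-2.2 80:0.0,0.5,-0.2,2.1,0.2,0.4,-1.8
0 110 580 - - 45:0.6,0.7,-0.9,2.4,2.6,0.7,2.4 50:0.4,0.6,-0.7,2.3,2.6,0.5,2.3 55:0.3,0.5,-0.4,2.3,2.6,0.3,2.3 60:-0.2,0.5,0.2,2.3,3.8,0.2,1.0 - 70:-0.1,0.5,-0.0,2.1,0.0,0.2,-1.5 80:0.0,0.5,-0.2,2.0,0.2,0.5,-1.7
0 110 620 35:0.6,0.9,-0.9,2.4,2.8,0.9,2.4 40:0.6,0.8,-0.9,2.3,2.7,0.8,2.4 45:0.6,0.8,-0.9,2.3,2.5,0.7,2.5 50:0.4,0.6,-0.7,2.3,2.5,0.5,2.4 55:0.3,0.6,-0.4,2.2,2.4,0.3,2.4 60:-0.4,0.6,0.4,2.2,4.3,0.3,0.4 65:-0.3,0.6,0.3,2.1,-1.3,0.2,-0.3 70:-0.1,0.6,-0.0,2.0,0.0,0.2,-1.5 80:0.0,0.6,-0.2,1.9,0.2,0.5,-1.7
0 110 640 35:0.6,0.9,-0.9,2.3,2.8,0.9,2.4 40:0.6,0.8,-0.9,2.3,2.7,0.8,2.4 45:0.4,0.7,-0.7,2.3,2.7,0.6,2.3 50:0.4,0.7,-0.7,2.2,2.4,0.4,2.5 55:0.3,0.6,-0.4,2.2,2.3,0.3,2.5 60:-0.8,1.1,1.2,2.1,4.4,1.0,0.0 65:-0.3,0.6,0.3,2.0,-1.1,0.2,-0.5 70:-0.1,0.6,-0.0,2.0,0
[... 5814 characters left out ...]
.1,0.8,0.5,0.9 70:0.6,0.4,-0.9,2.0,0.6,0.6,1.1 80:0.5,0.5,-0.9,1.8,0.5,0.9,1.2
1 230 620 35:0.9,0.7,-1.3,2.3,2.4,0.7,-0.5 40:0.9,0.7,-1.3,2.3,2.2,0.6,-0.3 45:0.9,0.6,-1.3,2.2,2.0,0.6,-0.1 50:0.4,0.4,-0.6,2.2,1.9,0.2,-0.3 55:0.3,0.3,-0.5,2.1,1.0,0.2,0.7 60:0.5,0.4,-0.7,2.0,0.8,0.3,0.9 65:0.5,0.4,-0.7,2.0,0.6,0.5,1.0 70:0.5,0.5,-0.8,1.9,0.6,0.6,1.1 80:0.5,0.6,-0.9,1.7,0.6,0.9,1.1
1 230 640 35:0.9,0.7,-1.3,2.3,2.4,0.7,-0.4 40:0.9,0.7,-1.3,2.2,2.2,0.6,-0.3 45:0.9,0.7,-1.3,2.2,1.9,0.6,-0.0 50:0.9,0.6,-1.3,2.1,1.7,0.6,0.2 55:0.5,0.4,-0.7,2.1,1.1,0.3,0.6 60:0.4,0.4,-0.6,2.0,0.7,0.4,1.0 65:0.5,0.4,-0.7,1.9,0.6,0.5,1.1 70:0.5,0.5,-0.8,1.8,0.6,0.7,1.1 80:0.5,0.6,-0.9,1.7,0.6,0.9,1.1
14.195984840393066
```

```bash
cat >> h.py <<'E'
F=np.diag([-1,-1,1.])
YAW=.132; U=np.array([np.cos(YAW),np.sin(YAW),0]); V=np.array([-np.sin(YAW),np.cos(YAW),0])
A0=np.array([603.2,0,0])+1.5*V   # drum mid-axis at start (z added below)
def R_(el): return rot(el,YAW)@F
def tcp(C,el):   # open fingertip lower corner C -> TCP
    R=rot(el,YAW); return C+13*R[:,2]+11*R[:,0]
def contact(s,phi,h=53.3,r=50.,dv=0):   # s: axis travel to the front, phi deg behind top
    p=np.radians(phi); return A0-s*U+dv*V+[0,0,h]+r*(np.sin(p)*U+np.array([0,0,np.cos(p)]))
def show(m=''):
    s=read_state(); print(m,'t%.2f'%s['time'],s['eef_pos'].round(1) if hasattr(s['eef_pos'],'round') else np.round(s['eef_pos'],1),'F',np.round(s['ft_force'],1),'M',np.round(s['torque'],2),'gap',round(s['finger_gap'],1)); return s
E
python3 - <<'E'
from h import *
p=np.array(read_state()['eef_pos']);p[2]=360
movel(p,max_speed=250)
show()
movep(np.array([470,-15,300.]),R_(60)); s=show(); print(np.round(s['qpos'],2))
movep(np.array([520,-10,190.]),R_(58)); s=show(); print(np.round(s['qpos'],2))
c=snap('side','s1'); cv2.imwrite('pics/s1b.png',cv2.resize(cv2.imread('pics/s1.png')[60:320,100:460],(720,520)))
E
```

```text
t0.77 [ 184.4 -596.7  359.8] F [ 0.5  0.9 -0. ] M [ 0.02 -0.03 -0.  ] gap 85.2
 t3.07 [470.2 -15.4 300.1] F [ 1.  -0.2  0. ] M [-0.08  0.57 -0.08] gap 85.5
[ 0.49 -0.02 -0.54  2.27 -0.14  0.37  1.76]
 t4.61 [519.9 -10.2 190. ] F [ 0.4  0.6 -0.1] M [-0.1   0.57 -0.02] gap 85.4
[ 0.94  0.52 -1.27  2.32  1.54  0.49  0.19]
```

View pics/s1b.png

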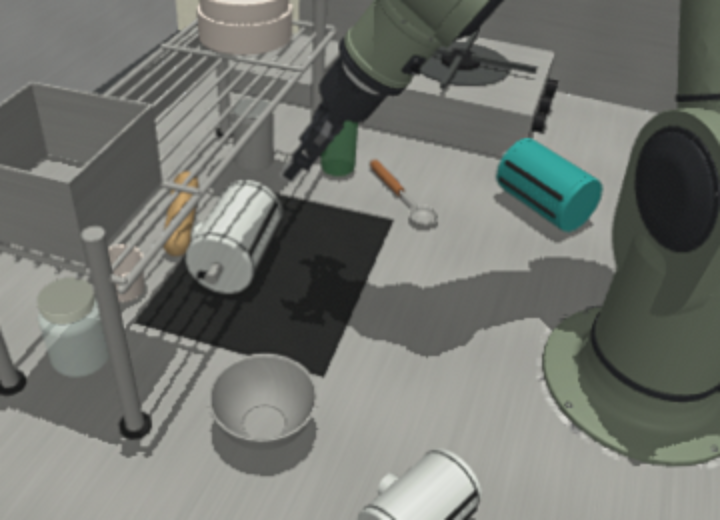

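```bash
cat >> h.py <<'E'
def EL(C): return float(np.interp(C[0],[485,525,565,595],[63,57,48,41]))
def go(C,speed=100,guard=None,el=None):
    e=EL(C) if el is None else el
    return movel(tcp(np.asarray(C,float),e),frame=R_(e),max_speed=speed,guard=guard)
E
python3 - <<'E'
from h import *
c=contact(0,22); base=c.copy()
go(contact(76,22)*[1,1,0]+[0,0,114],150); show('front')
go(contact(0,20)*[1,1,0]+[0,0,116],100); s=show('over')
print(np.round(s['qpos'],2), s['ft_force'], c)
c=snap('side','s2'); cv2.imwrite('pics/s2b.png',cv2.resize(cv2.imread('pics/s2.png')[60:280,130:420],(725,550)))
E
```

```text
front t5.45 [562.7  -3.8 110.9] F [ 1.  -0.5  0.9] M [-0.07  0.63  0.  ] gap 85.1
over t6.35 [636.6   5.8 116.1] F [-0.3 -0.5  0.1] M [-0.1   0.77 -0.04] gap 85.4
[ 0.8   1.02 -1.22  2.29  2.4   0.91 -0.28] [-0.30487676 -0.49992457  0.05192257] [621.56996233   3.95218087  99.65919273]
```

View pics/s2b.png

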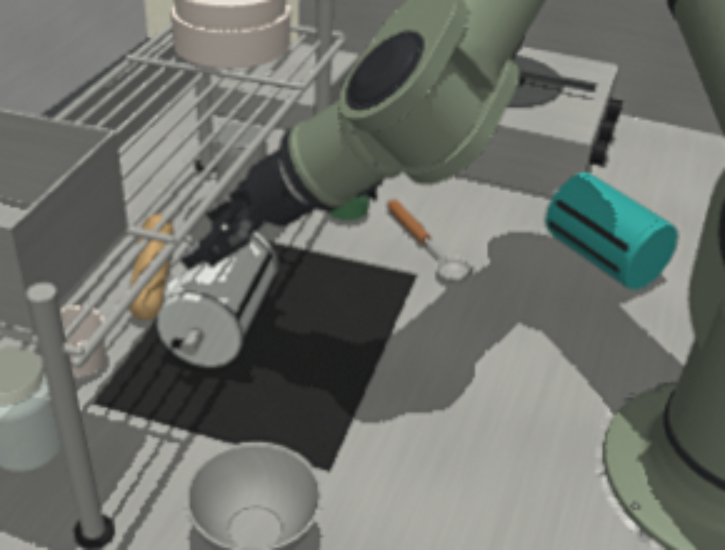

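The fingers are under the shelf just above the drum, at about (215,245) in the crop, and are clear of the wires. Next I'll touch down gently.

```bash
python3 - <<'E'
from h import *
s0=read_state();f0=np.array(s0['ft_force']);p=np.array(s0['eef_pos'])
print(movel(p-[0,0,30],max_speed=15,guard=5)); s=show('touch'); print(np.array(s['eef_pos'])-p)
for i in range(3):
    q=np.array(read_state()['eef_pos']) if i==0 else q
    q=q-[0,0,.7]; movel(q,max_speed=15); s=show(f'{i} cmd z {q[2]:.1f}')
    if np.linalg.norm(np.array(s['ft_force'])-f0)>12: break
E
```

```text
True
touch t7.59 [637.3   6.   98.2] F [1.3 0.1 5.9] M [-0.02 -0.1  -0.09] gap 85.4
[  0.6333519    0.16498998 -18.02407014]
0 cmd z 97.5 t7.84 [637.9   6.1  98.1] F [ 0.7 -0.4  5.2] M [-0.03 -0.23 -0.01] gap 85.4
1 cmd z 96.8 t8.09 [638.3   6.1  97.8] F [ 2.  -0.7  9.4] M [-0.   -0.79 -0.09] gap 85.2
2 cmd z 96.1 t8.34 [638.6   6.2  97.6] F [ 1.9 -0.6 13.4] M [ 0.14 -1.4  -0.12] gap 85.3
```

```bash
cat >> h.py <<'E'
def stroke(s0,phi0,dphi,dz,step=2.5,Ft=13.,f0=0.,speed=30,smap=None,h=53.3,verbose=2):
    """roll by dphi deg with the fingertip riding a surface point; returns last dz"""
    n=int(round(dphi/step)); smap=smap or (lambda a:(s0+50*np.radians(a),0.))
    for i in range(1,n+1):
        a=i*step; s,dh=smap(a); C=contact(s,phi0-a,h+dh)+[0,0,dz]
        go(C,speed); st=read_state(); f=np.array(st['ft_force']); fz=f[2]-f0
        if i%verbose==0 or i==n: print(f'a{a:.1f} dz{dz:.1f} F',f.round(1),'err',(np.array(st['eef_pos'])-tcp(C,EL(C))).round(1),'t%.1f'%st['time'])
        if fz<2 and i>3: print('lost contact?')
        if np.linalg.norm(f)>30: print('too hard');break
        dz+=float(np.clip((fz-Ft)/8.,-1.,1.))
    return dz
E
python3 - <<'E'
from h import *
dz=stroke(0,22,32,-3.6,f0=0.)
C=contact(50*np.radians(32),-10)+[0,0,0]
go(C+[0,0,25],80,el=EL(C)); show('lift')
for n in('side','top'):
    c=camera(n)
    P=cloud(c);
    if n=='side': cv2.imwrite('pics/s3b.png',cv2.resize(c['image'][60:280,130:420],(725,550)))
    for R in(50,):
        r=fit_drum(P,[575,.13,53.],zhi=103); print(n,r[0].round(3),r[1].round(2))
E
```

```text
a5.0 dz-3.7 F [ 1.8 -0.9 12.7] err [1.3 0.1 1.6] t8.9
a10.0 dz-3.7 F [ 0.9 -0.8 12.2] err [1.1 0.2 1.4] t9.5
a15.0 dz-3.8 F [ 0.7 -1.9 12.2] err [1.1 0.2 1.3] t10.1
a20.0 dz-4.0 F [ 0.2 -1.4 12.9] err [1.1 0.2 1.4] t10.6
a25.0 dz-3.9 F [ 0.1 -1.1 13. ] err [1.  0.2 1.2] t11.2
a30.0 dz-3.8 F [-0.4 -0.6 13.7] err [1.1 0.2 1.2] t11.8
a32.5 dz-3.8 F [-0.4 -1.3 14.1] err [1.  0.1 1.2] t12.1
lift t12.65 [583.4  -1.4 125.2] F [-0.8  0.  -0. ] M [-0.08  0.7   0.01] gap 85.2
side [5.76352e+02 1.30000e-01 5.35130e+01] 0.78
top [5.76868e+02 1.36000e-01 5.26730e+01] 1.08
```

View pics/s3b.png

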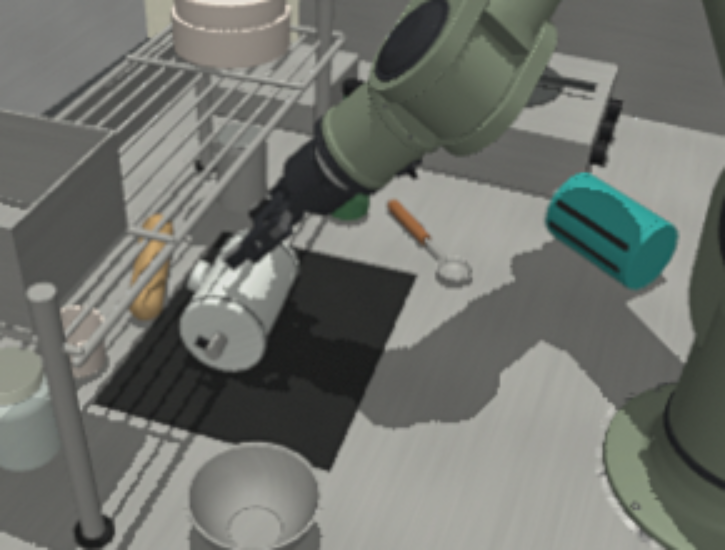

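The drum rolled 26.6 mm (about 30°) without slipping or yawing. The neck shows at (205,275). Second stroke next.

```bash
python3 - <<'E'
from h import *
s0=26.7
C=contact(s0,22); go(C+[0,0,16],80); go(C+[0,0,5],50); go(C+[0,0,-3.8],20); st=show('press')
dz=-3.8+np.clip((st['ft_force'][2]-13)/6,-2,2)
dz=stroke(s0,22,27.5,dz)
C=contact(s0+24,-5.5); go(C+[0,0,25],80,el=EL(C)); show('lift')
for n in('side','top'):
    c=camera(n); P=cloud(c)
    r=fit_drum(P,[553,.13,53.],zhi=103); print(n,r[0].round(3),r[1].round(2))
E
```

```text
press t14.24 [613.2   2.8  96.8] F [ 2.5 -0.7 10.9] M [-0.   -1.2  -0.21] gap 85.5
a5.0 dz-4.4 F [ 1.9 -0.2 13.4] err [1.3 0.2 1.5] t14.8
a10.0 dz-4.2 F [ 1.4 -0.7 14.1] err [1.3 0.2 1.4] t15.4
a15.0 dz-4.1 F [ 0.5 -0.9 13.7] err [1.2 0.2 1.3] t16.0
a20.0 dz-3.9 F [ 0.5 -1.5 14.1] err [1.2 0.2 1.2] t16.6
a25.0 dz-3.8 F [ 0.8 -0.9 15.7] err [1.2 0.2 1.2] t17.2
a27.5 dz-3.4 F [ 3.7 -0.2 13.4] err [1.5 0.2 1.3] t17.5
lift t18.00 [564.5  -3.9 124.4] F [-0.5 -0.3  0.1] M [-0.12  0.64  0.  ] gap 85.3
side [5.75366e+02 1.30000e-01 5.32040e+01] 0.66
top [5.77065e+02 1.29000e-01 5.27730e+01] 1.02
```

```bash
python3 - <<'E'
from h import *
c=camera('side'); d=camera('top')
a=cv2.resize(c['image'][120:250,170:310],(400,371)); b=cv2.resize(d['image'][110:231,190:320],(400,371))
cv2.imwrite('pics/s4b.png',np.hstack([a,b]))
E
```

```text
(no output)
```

View pics/s4b.png

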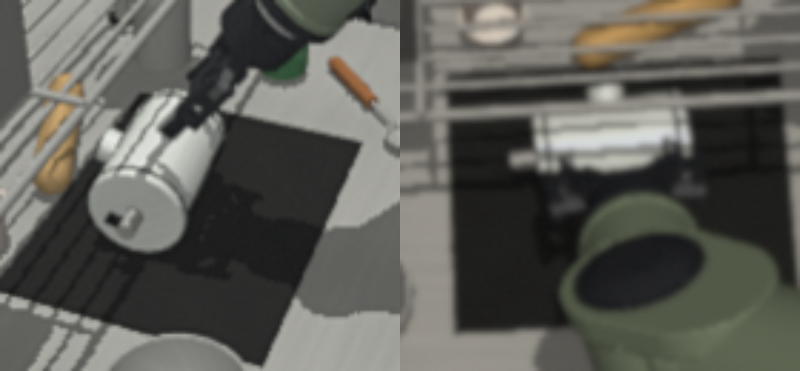

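The drum is back at about 576, with the neck at (110,140) still roughly 70° back. Either it rolled back on release at the strip, or the fingers slipped. I'll repeat a shorter stroke and measure before and after release.

```bash
cat >> h.py <<'E'
def meas(x,tag=''):
    o=[]
    for n in('side','top'):
        r=fit_drum(cloud(camera(n)),[x,.13,53.],zhi=103,zlo=65); o+=[r[0].round(3).tolist(),round(float(r[1]),2)]
    print(tag,'t%.1f'%read_state()['time'],o)
E
python3 - <<'E'
from h import *
s0=27.
C=contact(s0,22); go(C+[0,0,16],80); meas(576,'before'); go(C+[0,0,5],50); go(C+[0,0,-3.8],20); st=show('press'); meas(576,'pressed')
dz=-3.8+np.clip((st['ft_force'][2]-13)/6,-2,2)
dz=stroke(s0,22,10,dz); meas(568,'10deg')
s0+=50*np.radians(10);dz=stroke(s0,12,10,dz); meas(560,'20deg')
s=s0+50*np.radians(10);C=contact(s,2); go(C,5,el=EL(C)); show(); meas(560,'light');go(C+[0,0,10],20,el=EL(C)); meas(560,'free')
E
```

```text
before t19.1 [[589.227, 0.13, 53.192], 0.75, [588.777, 0.137, 52.939], 0.85]
press t20.02 [615.1   3.1  99.6] F [ 3.4 -2.4 33.3] M [ 0.45 -4.69 -0.43] gap 85.4
pressed t20.1 [[590.748, 0.13, 53.261], 0.79, [590.578, 0.141, 52.903], 0.83]
a5.0 dz-1.5 F [ 0.4 -2.4  9.2] err [0.9 0.1 1.1] t20.7
a10.0 dz-2.2 F [-0.3 -0.4  7.9] err [0.6 0.1 0.7] t21.3
10deg t21.4 [[581.344, 0.131, 53.29], 0.72, [581.851, 0.126, 52.568], 0.99]
a5.0 dz-3.5 F [-0.9 -0.9  9.7] err [0.8 0.1 0.9] t22.0
a10.0 dz-4.3 F [-0.2 -0.7  9.2] err [0.7 0.1 0.8] t22.6
20deg t22.7 [[572.64, 0.127, 53.34], 0.73, [573.041, 0.135, 52.623], 0.91]
 t23.72 [577.3  -1.9 100.6] F [-0.2 -0.3 -0.7] M [-0.08  0.67  0.02] gap 85.2
light t23.8 [[572.407, 0.127, 53.453], 0.75, [572.386, 0.13, 52.633], 0.86]
free t24.6 [[572.345, 0.128, 53.393], 0.77, [572.399, 0.131, 52.645], 0.82]
```

The drum kept rolling back from the strip to 589 after that release, but a short stroke with a gentle release holds at 572.4. So I'll stop short of the strip, then carry it over in one uninterrupted stroke.

```bash
cat >> h.py <<'E'
def touch(s,phi,Ft=12.):
    C=contact(s,phi); go(C+[0,0,16],80); go(C+[0,0,1],60); dz=-1.5
    for i in range(12):
        go(C+[0,0,dz],20); f=read_state()['ft_force'][2]
        if f>Ft-3: break
        dz-=float(np.clip((Ft-f)/6,.3,1.2))
    show(f'touch dz{dz:.1f}'); return dz
E
python3 - <<'E'
from h import *
meas(572,'b'); s0=30.8
dz=touch(s0,16)
dz=stroke(s0,16,17.5,dz); meas(557,'held')
s=s0+50*np.radians(17.5);C=contact(s,-1.5); go(C,8,el=EL(C)); go(C+[0,0,14],30,el=EL(C)); meas(557,'free')
C=contact(s,26); go(C+[0,0,16],80); meas(557,'free2')
E
```

```text
b t24.7 [[572.544, 0.127, 53.439], 0.76, [572.897, 0.135, 52.509], 0.91]
touch dz-3.9 t26.32 [604.1   1.6  97.8] F [ 1.7 -0.1 10.7] M [ 0.13 -1.15 -0.09] gap 85.6
a5.0 dz-4.2 F [ 1.3 -0.3 13.4] err [1.1 0.2 1.4] t26.9
a10.0 dz-4.1 F [ 1.2 -0.2 13.6] err [1.1 0.2 1.3] t27.5
a15.0 dz-4.0 F [ 0.  -0.5 15. ] err [1.  0.2 1.3] t28.1
a17.5 dz-3.7 F [ 0.1  0.6 14. ] err [0.9 0.1 1.1] t28.4
held t28.5 [[557.667, 0.117, 53.511], 0.99, [557.005, 0.131, 53.14], 1.0]
free t29.8 [[556.968, 0.118, 53.378], 0.9, [556.321, 0.13, 53.249], 0.83]
free2 t30.4 [[556.746, 0.121, 53.046], 0.75, [556.368, 0.131, 53.924], 1.14]
```

```bash
cat >> h.py <<'E'
TH=57.7; PK=50*np.radians(TH)+49*np.sin(np.radians(23.3))+5*np.radians(23.3)
def path(th):   # total roll angle -> axis travel, axis rise
    if th<TH: return 50*np.radians(th),0.
    a=np.radians(81-th); return PK-(49*np.sin(a)+5*a),49*np.cos(a)+5-50
E
python3 - <<'E'
from h import *
th0=53.3; s0=46.5; phi=26
for th in range(54,101,6):
    s,dh=path(th);C=contact(s,phi-(th-th0),53.3+dh)+[0,0,-4]
    print(th,round(s,1),round(dh,1),C.round(0),EL(C),inverse_kinematics(tcp(C,EL(C)),R_(EL(C))) is not None)
dz=touch(s0,phi)
dz=stroke(s0,phi,46,dz,step=2,smap=lambda a:path(th0+a),verbose=1,Ft=13)
meas(514,'held')
c=camera('side');d=camera('top')
cv2.imwrite('pics/s5b.png',np.hstack([cv2.resize(c['image'][120:250,190:330],(400,371)),cv2.resize(d['image'][120:241,190:320],(400,371))]))
E
```

```text
54 47.1 0.0 [577.  -2.  95.] 45.09018435471013 True
60 52.4 0.7 [567.  -3.  97.] 47.42483348264956 True
66 57.8 2.3 [557.  -5. 100.] 49.77053401680379 True
72 63.3 3.4 [547.  -6. 102.] 52.15479289135919 True
78 68.9 3.9 [536.  -7. 103.] 54.573308847798515 True
84 74.6 3.9 [525.  -9. 103.] 57.00057575900853 True
90 80.2 3.4 [514. -10. 102.] 58.60809332302209 True
96 85.8 2.3 [504. -12. 100.] 60.18799930462481 True
touch dz-3.9 t31.80 [596.7   0.7  94.3] F [ 2.4 -0.1 12.5] M [ 0.15 -1.32 -0.01] gap 85.1
a2.0 dz-3.9 F [ 1.5  0.4 10.3] err [1.  0.2 1.3] t32.1
a4.0 dz-4.2 F [ 1.6  0.1 13.5] err [1.2 0.2 1.5] t32.3
a6.0 dz-4.2 F [5.  1.2 8.8] err [1.3 0.2 1.4] t32.6
a8.0 dz-4.7 F [ 4.9  1.3 12.6] err [1.6 0.3 1.7] t32.9
a10.0 dz-4.7 F [ 4.8  1.7 13.5] err [1.6 0.3 1.7] t33.1
a12.0 dz-4.7 F [ 3.6  0.8 13.3] err [1.6 0.3 1.6] t33.4
a14.0 dz-4.6 F [ 4.4  0.4 13.7] err [1.5 0.3 1.6] t33.7
a16.0 dz-4.6 F [ 3.9  1.2 14.1] err [1.5 0.3 1.6] t33.9
a18.0 dz-4.4 F [ 3.4 -0.  14. ] err [1.4 0.3 1.5] t34.2
a20.0 dz-4.3 F [ 2.3  0.1 13.7] err [1.3 0.3 1.4] t34.5
a22.0 dz-4.2 F [ 1.7 -0.2 15.7] err [1.3 0.3 1.4] t34.8
a24.0 dz-3.9 F [ 1.  -0.3 13.3] err [1.  0.3 1.2] t35.0
a26.0 dz-3.8 F [ 0.6 -0.7 14. ] err [1.  0.3 1.1] t35.3
a28.0 dz-3.7 F [-0.7 -0.1 14.7] err [1.  0.3 1.1] t35.6
a30.0 dz-3.5 F [-1.2 -0.6 14.1] err [0.8 0.2 1. ] t35.9
a32.0 dz-3.4 F [-0.5 -0.  13.7] err [0.7 0.2 0.9] t36.1
a34.0 dz-3.3 F [-2.4 -0.9 14.1] err [0.7 0.2 0.8] t36.4
a36.0 dz-3.1 F [-2.6 -0.9 13.8] err [0.6 0.2 0.8] t36.7
a38.0 dz-3.0 F [-3.1 -0.8 14.2] err [0.5 0.2 0.7] t37.0
a40.0 dz-2.9 F [-2.9 -0.9 13.9] err [0.3 0.2 0.6] t37.2
a42.0 dz-2.8 F [-4.1 -1.5 14.9] err [0.3 0.2 0.6] t37.5
a44.0 dz-2.5 F [-5.2 -0.9 15.2] err [0.2 0.1 0.5] t37.8
a46.0 dz-2.3 F [ 1.2 -0.3 16.4] err [1.4 0.3 1.2] t38.1
held t38.2 [[513.209, 0.119, 53.516], 1.24, [513.203, 0.136, 53.973], 0.8]
```

View pics/s5b.png

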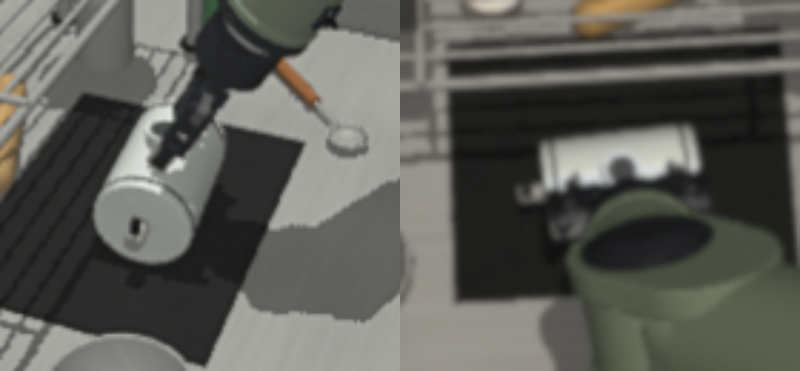

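It has landed on both feet: Fx flipped sign at the end, and the axis is at 513.2 against 513.5 expected. Now release gently, back off and check.

```bash
python3 - <<'E'
from h import *
s,dh=path(99.3); C=contact(s,-20,53.3+dh); e=EL(C)
go(C,8,el=e); go(C+[0,0,10],25,el=e); show('off'); meas(514,'free')
go(C+[0,0,70],80,el=e); st=show('up')
movep(np.array([470,-20,300.]),R_(60))
movep(np.array([300,-480,350.]),np.array([[.955,.295,0],[.295,-.955,0],[0,0,-1.]]))
show('away'); wait(0.5); meas(514,'final')
c=camera('side');d=camera('top')
cv2.imwrite('pics/s6b.png',np.hstack([cv2.resize(c['image'][100:290,130:330],(400,380)),cv2.resize(d['image'][90:250,120:320],(400,320))[:,:][:380] if 0 else cv2.resize(d['image'][90:280,130:330],(400,380))]))
# neck top
for n,c in(('s',c),('t',d)):
    P=cloud(c); Q=P[(P[:,2]>109)&(P[:,2]<125)&(abs(P[:,0]-514)<45)&(abs(P[:,1])<45)]; print(n,len(Q),Q.mean(0).round(1) if len(Q) else '')
for n in 'ST': 
    A=np.load(n+'cloud.npy')
print('cup/pin etc image diff'); T0=np.load('t0.npz')['image']; df=cv2.absdiff(T0,d['image']).max(2); v,u=np.where(df[:,:]>60); 
n,l,stt,_=cv2.connectedComponentsWithStats((df>60).astype(np.uint8)); print([x.tolist() for x in stt[1:] if x[4]>12])
E
```

```text
off t39.25 [513.9 -10.5 105.9] F [ 0.5 -0.2  0.2] M [-0.07  0.49  0.01] gap 85.3
free t39.4 [[513.884, 0.119, 53.399], 1.17, [514.101, 0.135, 53.893], 0.88]
up t40.25 [513.7 -10.4 165.5] F [-0.3  0.  -0.5] M [-0.01  0.46  0.03] gap 85.4
away t43.90 [ 300.6 -479.4  349.8] F [0.  0.4 0.7] M [ 0.04 -0.02  0.01] gap 85.1
final t44.5 [[513.885, 0.117, 53.47], 1.2, [513.287, 0.133, 54.264], 0.94]
s 111 [513.2  -4.9 117.5]
t 127 [513.   -7.4 118.7]
cup/pin etc image diff
[[251, 131, 9, 3, 20], [232, 136, 50, 8, 266], [225, 145, 59, 20, 797], [230, 162, 59, 35, 1537], [462, 233, 50, 33, 805], [409, 284, 103, 100, 2573], [239, 299, 47, 13, 197], [305, 305, 87, 56, 1406], [294, 317, 13, 25, 128], [259, 344, 7, 5, 14], [233, 348, 16, 23, 198], [389, 348, 15, 12, 27], [241, 358, 37, 26, 435], [212, 370, 7, 12, 47], [219, 375, 10, 9, 63], [319, 379, 25, 5, 58]]
```

View pics/s6b.png

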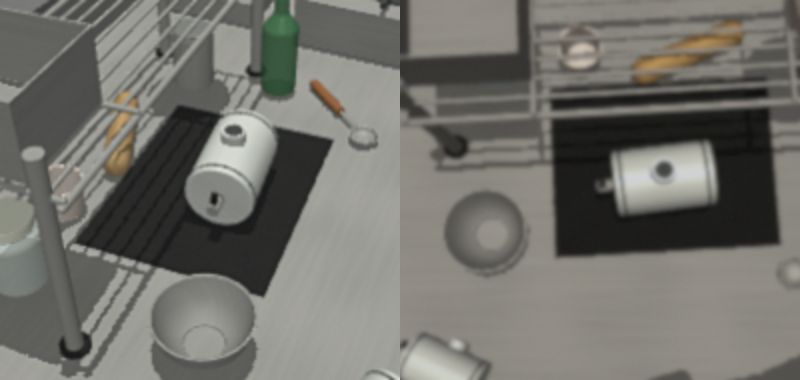

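The drum stands with its neck up at (513,-6,118), directly above its axis at 513.5. It is in front of the shelf, nothing else has moved, and the arm is clear.

```bash
python3 -c "
from workcell import *
print(finish_job())"
```

```text
the job is handed in; nothing more can be done
None
```

The drum was rolled out from under the shelf and stands on its two feet on the mat with the neck straight up; it is released, nothing else was moved, and the job was handed in at about 45 s (one press on the drum peaked at 33 N, above the advised 10–16 N but under the 50 N dent limit).

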